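# Complete the blotting kit

### The job

Complete the kit in the three-compartment tray so that it holds exactly one red-capped white bottle, one amber vial and one blue box, each standing upright in a compartment of its own. One of the three is already packed: leave it there, add one of each of the two missing kinds from the stock on the grey mat, setting them down gently, and leave all the spares and everything else where they stand.

Things in the scene. Friction and masses are not known exactly. Their poses are not given: they have to be found in the camera images.
- tray: Kit tray fixed to the bench: aluminium frame 100 mm (its x) by 276 mm (its y), 18 mm high, with a blue tab at each end, holding three white inserts side by side along its y, 90 mm apart. Origin: its centre, at bench height.
- insert0: One of the three white open compartments (inserts) in the tray, all alike, in no fixed order: 84 mm square outside, 76 mm square inside, rim 22 mm above the bench, floor 4 mm thick. Fixed. Origin: its centre at bench height, so the inner floor is at z = 4 mm; axes parallel to the tray's.
- insert1: One of the three white open compartments (inserts) in the tray, all alike, in no fixed order: 84 mm square outside, 76 mm square inside, rim 22 mm above the bench, floor 4 mm thick. Fixed. Origin: its centre at bench height, so the inner floor is at z = 4 mm; axes parallel to the tray's.
- insert2: One of the three white open compartments (inserts) in the tray, all alike, in no fixed order: 84 mm square outside, 76 mm square inside, rim 22 mm above the bench, floor 4 mm thick. Fixed. Origin: its centre at bench height, so the inner floor is at z = 4 mm; axes parallel to the tray's.
- bottle1: White plastic bottle with a red cap, one of two alike, 100 mm tall: straight round body 50 mm across up to 72 mm, shoulder up to 82 mm, cap 34 mm across from 82 to 100 mm. Starts on the 4 mm thick grey mat or already in a compartment. Origin: centre of its underside; z axis up when it stands. About 120 g.
- bottle2: White plastic bottle with a red cap, one of two alike, 100 mm tall: straight round body 50 mm across up to 72 mm, shoulder up to 82 mm, cap 34 mm across from 82 to 100 mm. Starts on the 4 mm thick grey mat or already in a compartment. Origin: centre of its underside; z axis up when it stands. About 120 g.
- vial1: Amber glass vial with a black cap, one of two alike: a straight cylinder 36 mm across and 66 mm tall, cap included. Starts on the 4 mm thick grey mat or already in a compartment. Origin: centre of its underside; z axis up when it stands. About 70 g.
- vial2: Amber glass vial with a black cap, one of two alike: a straight cylinder 36 mm across and 66 mm tall, cap included. Starts on the 4 mm thick grey mat or already in a compartment. Origin: centre of its underside; z axis up when it stands. About 70 g.
- box1: Blue plastic box with a white seam and a white label on top, one of two alike: 42 mm square, 60 mm tall, x and y axes square to its sides. Starts on the 4 mm thick grey mat or already in a compartment. Origin: centre of its underside; z axis up when it stands. About 60 g.
- box2: Blue plastic box with a white seam and a white label on top, one of two alike: 42 mm square, 60 mm tall, x and y axes square to its sides. Starts on the 4 mm thick grey mat or already in a compartment. Origin: centre of its underside; z axis up when it stands. About 60 g.
- green_bottle: Bystander on the grey mat: the same white bottle (50 mm across, 100 mm tall) but with a green cap; it does not belong in the kit. Origin: centre of its underside; z axis up when it stands. About 120 g.
- phone: Bystander: black phone lying flat, 150 by 72 by 8 mm. Origin: centre of its underside.
- tape: Bystander: roll of green tape lying flat, 76 mm across, 19 mm high. Origin: centre of its underside.
There are look-alikes about, which are no part of the job. Leave any purple look-alike of the bottle2 alone.

How it is judged:
At the end, for the whole second after the job is handed in: One red-capped bottle, one amber vial and one blue box rest on the floors of the three compartments, one in each (within 30 mm of its centre, underside below 12 mm); the packed one and the spares within 30 mm of their starts; all six upright within 0.17 rad and still (under 20 mm/s) ((((horizontal distance between bottle1 and insert0 below 0.03 m or horizontal distance between bottle1 and insert1 below 0.03 m or horizontal distance between bottle1 and insert2 below 0.03 m) and height (world z) of bottle1 below 0.012 m and distance of bottle2 from where it was at the start of the episode below 0.03 m) or ((horizontal distance between bottle2 and insert0 below 0.03 m or horizontal distance between bottle2 and insert1 below 0.03 m or horizontal distance between bottle2 and insert2 below 0.03 m) and height (world z) of bottle2 below 0.012 m and distance of bottle1 from where it was at the start of the episode below 0.03 m and horizontal distance between bottle1 and insert0 above 0.03 m and horizontal distance between bottle1 and insert1 above 0.03 m and horizontal distance between bottle1 and insert2 above 0.03 m)) and (((horizontal distance between vial1 and insert0 below 0.03 m or horizontal distance between vial1 and insert1 below 0.03 m or horizontal distance between vial1 and insert2 below 0.03 m) and height (world z) of vial1 below 0.012 m and distance of vial2 from where it was at the start of the episode below 0.03 m) or ((horizontal distance between vial2 and insert0 below 0.03 m or horizontal distance between vial2 and insert1 below 0.03 m or horizontal distance between vial2 and insert2 below 0.03 m) and height (world z) of vial2 below 0.012 m and distance of vial1 from where it was at the start of the episode below 0.03 m and horizontal distance between vial1 and insert0 above 0.03 m and horizontal distance between vial1 and insert1 above 0.03 m and horizontal distance between vial1 and insert2 above 0.03 m)) and (((horizontal distance between box1 and insert0 below 0.03 m or horizontal distance between box1 and insert1 below 0.03 m or horizontal distance between box1 and insert2 below 0.03 m) and height (world z) of box1 below 0.012 m and distance of box2 from where it was at the start of the episode below 0.03 m) or ((horizontal distance between box2 and insert0 below 0.03 m or horizontal distance between box2 and insert1 below 0.03 m or horizontal distance between box2 and insert2 below 0.03 m) and height (world z) of box2 below 0.012 m and distance of box1 from where it was at the start of the episode below 0.03 m and horizontal distance between box1 and insert0 above 0.03 m and horizontal distance between box1 and insert1 above 0.03 m and horizontal distance between box1 and insert2 above 0.03 m)) and (distance of each of bottle1, bottle2 from where it was at the start of the episode below 0.03 m or distance of each of vial1, vial2 from where it was at the start of the episode below 0.03 m or distance of each of box1, box2 from where it was at the start of the episode below 0.03 m) and horizontal distance between any of bottle1, bottle2, vial1, vial2, box1, box2 and insert0 below 0.03 m and horizontal distance between any of bottle1, bottle2, vial1, vial2, box1, box2 and insert1 below 0.03 m and horizontal distance between any of bottle1, bottle2, vial1, vial2, box1, box2 and insert2 below 0.03 m and angle between each of bottle1, bottle2, vial1, vial2, box1, box2's own z axis and vertical below 0.17 rad and linear speed of each of bottle1, bottle2, vial1, vial2, box1, box2 below 0.02 m/s); the robot touches nothing.
It fails at once if a bystander (green-capped bottle, phone or tape) is moved more than 30 mm (distance of any of green_bottle, phone, tape from where it was at the start of the episode above 0.03 m).
It fails at once if a bottle, vial or box is dropped: it moves faster than 0.7 m/s (a fall of about 25 mm) while the fingers do not touch it ((linear speed of bottle1 above 0.7 m/s and contact force between bottle1 and the fingers below 0.05 N) or (linear speed of bottle2 above 0.7 m/s and contact force between bottle2 and the fingers below 0.05 N) or (linear speed of vial1 above 0.7 m/s and contact force between vial1 and the fingers below 0.05 N) or (linear speed of vial2 above 0.7 m/s and contact force between vial2 and the fingers below 0.05 N) or (linear speed of box1 above 0.7 m/s and contact force between box1 and the fingers below 0.05 N) or (linear speed of box2 above 0.7 m/s and contact force between box2 and the fingers below 0.05 N)).
It also fails if it takes over 61 s, if anything falls off the work surface, if the arm or the gripper's body presses on something with over 40 N, if the wrist force passes 120 N, or if a joint passes its speed limit or range.

### The arm

A 7-joint arm with a two-finger parallel gripper is mounted at the origin on the work surface. World frame = base frame: x ahead of the robot, y to its left, z up, the work surface at z = 0. Lengths are in m, angles in rad, forces in N, time in s.
With the tool pointing down it reaches from about 0.4 to 0.875 m from the base axis. Payload 19.3 kg.
Tool frame: the origin (TCP) lies on the centre line of the jaws, within the pads' length; the fingertips stand 8 mm ahead of it and the grasp point (between the pads) lies 11 mm behind it; z points along the fingers, y is the line along which they close (so a half turn about z gives the same grasp; the last joint's range is limited). The gripper opens to 85 mm and grips with 20 to 120 N. Pads are 22 mm wide; open, the fingers measure 114 mm over their backs; the gripper's body (76 mm by 85 mm) begins 54 mm behind the grasp point. The pads swing forward as they close: fully open they stand 13 mm farther back than shut.
Start: joints at [1.109, 0.521, -0.036, 1.599, 0.021, 1.021, -0.113], TCP at [0.239, -0.578, 0.211] pointing down, gripper open.
Joint ranges: [-2.91, 2.91], [-0.3, 2.13], [-1.5, 1.42], [0.17, 2.43], [-1.26, 4.41], [0.16, 1.93], [-2.52, 2.52]. Speed limits (rad/s): [1.89, 1.89, 2.39, 2.39, 3.01, 3.01, 3.01].

### API

Orientations are given as [roll, pitch, yaw] about the fixed x, y, z axes, in that order (R = Rz(yaw) Ry(pitch) Rx(roll)).
In Python, from workcell import status, grab_frame, camera_params, bot, search_frame, silhouettes gives the robot as it stands.
- The arm moves only by the shell command python3 -m creep 'ROWS' [FORCE]. ROWS is JSON, a list of rows, each a list of 5 numbers: the shift along the tool's x, y, z in units of 60 mm (1.0 is 60 mm), then the turn about the tool's z in units of 8 degrees (1.0 is 8 degrees), then the opening, from 0 (shut) to 1 (fully open). In form: [[x, y, z, twist, hand], ...]. A call has 1 to 5 rows; each row is the pose to reach, as a shift and turn from the pose commanded when the call began, along the tool's axes at that moment; what a row does not reach only later rows make up. A row lasts 1/8 s, in which the tool goes at most 62.5 mm and 10.7 degrees, less where a joint would pass 70% of its speed; a pose out of reach is approached as far as the arm can. A call with a gripper value outside its range is refused whole. The fingers move at their own pace and stop on an object; FORCE is the grip in N (left out, the last holds). Time passes only in rows, so rows that repeat a pose let the fingers close. It gives the time, the measured TCP pose, the force, the opening and the grip force at its end, in the units of the state.
- status.observe(): the state, without advancing time (a new reading comes with each control period).
- grab_frame(name): name is "scene" or "top" or "wrist"; returns the picture (420x560x3 uint8, blue, green, red); there is no depth.
- camera_params(name): a dict with "K" (3x3 intrinsics, pixels), "rvec" (rotation vector, rad) and "tvec" (3), from world to camera coordinates, as OpenCV has them; the wrist camera has in their place "tool_from_camera" (4x4, takes a point from camera to tool coordinates, whose origin is the TCP and whose axes are the flange's). Camera axes: x right, y down, z forward; pixel columns grow to the right and rows downward; lengths in m; the calibration is good to about 2 mm. A picture is of the moment at which its call begins: read the wrist's pose just before it. camera_params takes no time and is no camera call.
- bot.job_done(): hands the job in; it is judged then, once.
Trained networks look in the newest picture that a camera, given by its name, has taken for a name from the list of things; names that differ only in an ending like _2 or _b are one class to them, and where a whole thing is asked for, a point or a joint stands for the part that bears it (a point fixed in the world has none). Each returns a list of dicts, best first, with "p" (0 to 1); they miss things now and then, are a little off and sometimes report something else, mostly with a low value. They report only what shows in the picture. A call takes as long as a camera call. They do not tell look-alikes from the thing itself.
- search_frame(camera, name): "extent" ([left, top, right, bottom] as shares, 0 to 1, of the picture: columns of its width, rows of its height, round what is visible of it).
- silhouettes(camera, name): "mask" (420x560 bool, what is visible of it) and "extent" ([left, top, right, bottom] as shares, 0 to 1, of the picture: columns of its width, rows of its height, round what is visible of it).
The state is a dict: "clock": time; "qpos": joint angles; "qd": joint speeds; "joint_efforts": joint torques, N m; "position": TCP position; "tool_rot": TCP orientation; "force": force on the tool from outside, world axes, zero at the start; "moment": the same for the moment, N m; "grip_width": finger opening in m; "finger_force": force on a finger pad.
Only numpy, scipy, OpenCV 4.12 (cv2) and the standard library are available. Lean on these libraries where they do the work, as an engineer would, in place of code of your own. Each camera call takes 0.05 s, during which the arm holds its last target. There are 200 camera calls.

## Working session

There is one attempt and no reset: what is moved stays moved. The work goes in short steps, Python scripts to look and compute and a shell command to move; the robot and the scene stay as the last step left them, time stands still between calls to the robot, and variables do not carry over. Pictures are saved under pics/ and viewed, at most 10 in all, crops included, and the job is handed in when it is done.

```bash
mkdir -p pics; ls; python3 - <<'E'
from workcell import *
import cv2,numpy as np
for n in ["scene","top"]:
    cv2.imwrite(f"pics/{n}0.png",grab_frame(n))
    p=camera_params(n);print(n,{k:np.round(v,3).tolist() for k,v in p.items()})
p=camera_params("wrist");print({k:np.round(v,3).tolist() for k,v in p.items()})
print(status.observe())
E
```

```text
pics
scene {'K': [[505.318, 0.0, 278.651], [0.0, 505.318, 211.476], [0.0, 0.0, 1.0]], 'rvec': [1.057, 2.202, -1.212], 'tvec': [0.317, -0.209, 1.588]}
top {'K': [[404.541, 0.0, 278.279], [0.0, 404.541, 207.197], [0.0, 0.0, 1.0]], 'rvec': [2.184, -2.137, 0.146], 'tvec': [0.018, 0.538, 1.038]}
{'K': [[305.973, 0.0, 275.736], [0.0, 305.973, 210.872], [0.0, 0.0, 1.0]], 'tool_from_camera': [[-0.001, -0.956, -0.294, 0.075], [1.0, -0.001, -0.001, 0.001], [0.001, -0.294, 0.956, -0.164], [0.0, 0.0, 0.0, 1.0]]}
{'clock': 0.1, 'qpos': array([ 1.10879144,  0.52195467, -0.03633048,  1.59991927,  0.02122041,
        1.02112806, -0.11280678]), 'qd': array([ 2.09148562e-04, -6.35328175e-04, -6.13765975e-04, -2.18750954e-03,
       -8.45098988e-05,  8.70414465e-05, -3.78647506e-04]), 'joint_efforts': array([ 3.13600918e-03, -9.28501010e+01,  1.98396184e+00, -3.70538521e+01,
        1.80219108e-02,  5.32332924e-03,  6.71955854e-05]), 'position': array([ 0.23850379, -0.57736139,  0.21089448]), 'tool_rot': array([-3.14057266e+00,  8.77566593e-05,  3.91799919e-01]), 'force': array([-1.72438433,  0.06833898, -0.00790109]), 'moment': array([0.06451632, 0.02796721, 0.00403926]), 'finger_force': 0.0, 'grip_width': 0.08561048937075093}
```

View pics/scene0.png

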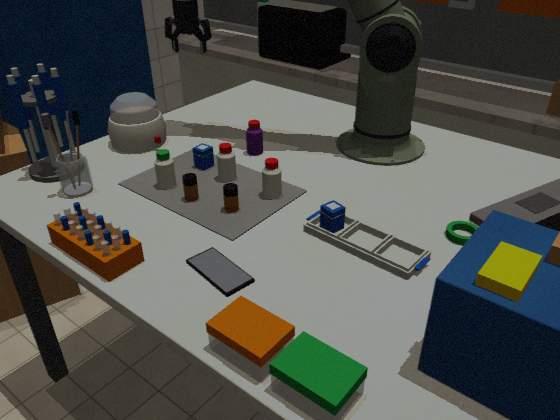

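View pics/top0.png

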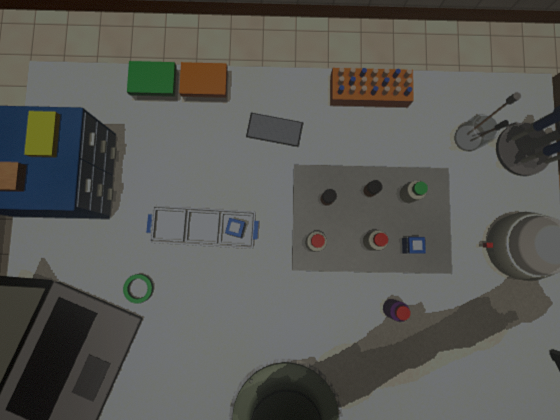

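Candidates: the red caps at top-view px (317,241) and (378,240) are the right bottles. The green cap at (417,189) and the purple-bodied one at (400,311) are look-alikes. Vials are at (329,197) and (373,188). A box is already packed at (235,228), so a bottle and a vial are missing.

```bash
cat > h.py <<'E'
from workcell import *
import cv2,numpy as np
def ray(cam,uv,z):
    p=camera_params(cam);K=np.array(p["K"])
    if cam=="wrist":
        s=status.observe();from scipy.spatial.transform import Rotation as R
        T=np.eye(4);T[:3,:3]=R.from_euler("xyz",s["tool_rot"]).as_matrix();T[:3,3]=s["position"]
        T=T@np.array(p["tool_from_camera"]);Rm,c=T[:3,:3],T[:3,3]
    else:
        Rc=cv2.Rodrigues(np.array(p["rvec"],float))[0];Rm=Rc.T;c=-Rc.T@np.ravel(p["tvec"])
    d=Rm@np.linalg.inv(K)@[uv[0],uv[1],1.];return (c+d*(z-c[2])/d[2])
def move(target,yaw=None):
    s=status.observe();y=s["tool_rot"][2];d=np.array(target)-s["position"]
    t=np.array([np.cos(y)*d[0]+np.sin(y)*d[1],np.sin(y)*d[0]-np.cos(y)*d[1],-d[2]])/.06
    tw=0 if yaw is None else -np.rad2deg(yaw-y)/8
    return np.round(t,2),round(tw,2)
E
python3 - <<'E'
from h import *
im=grab_frame("top")
cv2.imwrite("pics/c.png",cv2.resize(im[150:330,140:460],None,fx=2.5,fy=2.5,interpolation=cv2.INTER_CUBIC))
for n,z in [("bottle1",.104),("vial1",.07),("box1",.064),("insert0",.022),("tray",.018),("green_bottle",.104),("phone",.008)]:
    for r in silhouettes("top",n):
        m=r["mask"]; ys,xs=np.nonzero(m)
        if n=="bottle1" or n=="green_bottle":
            hsv=cv2.cvtColor(im,cv2.COLOR_BGR2HSV); c=m&(hsv[...,1]>130)
            if c.sum()>5: ys,xs=np.nonzero(c)
        if n=="vial1":
            c=m&(im.max(2)<45)
            if c.sum()>5: ys,xs=np.nonzero(c)
        (cx,cy),wh,a=cv2.minAreaRect(np.c_[xs,ys].astype(np.float32))
        print(n,round(r["p"],2),np.round((cx,cy),1),np.round(wh,1),round(a,1),np.round(ray("top",(cx,cy),z),3))
for uv in [(149,224),(257,230)]:print(ray("top",uv,.018))
E
```

```text
bottle1 0.77 [317. 240.] [12. 12.] 90.0 [ 0.449 -0.066  0.104]
bottle1 0.71 [380.5 239. ] [12. 13.] 90.0 [ 0.455 -0.222  0.104]
bottle1 0.61 [403.  312.5] [13.4 13.4] 45.0 [ 0.28  -0.275  0.104]
vial1 0.6 [328.  196.5] [12.  16.3] 45.0 [ 0.563 -0.097  0.07 ]
vial1 0.57 [372.2 187.9] [12.5 18.3] 63.4 [ 0.588 -0.211  0.07 ]
vial1 0.49 [411.6 188.4] [16.5  5.6] 28.3 [ 0.589 -0.313  0.07 ]
box1 0.89 [413.5 245. ] [16. 23.] 90.0 [ 0.444 -0.317  0.064]
box1 0.81 [235.4 227.9] [19.4 18.5] 15.9 [0.477 0.138 0.064]
box1 0.49 [372.3 188.3] [13.2 18.6] 53.1 [ 0.588 -0.213  0.064]
insert0 0.92 [202.3 226.8] [32.3 31.8] 2.4 [0.482 0.231 0.022]
insert0 0.81 [169.  224.1] [33.6 32.6] 3.4 [0.487 0.319 0.022]
insert0 0.8 [235.7 228.7] [32.7 31.7] 3.2 [0.478 0.142 0.022]
tray 0.76 [202.8 227.1] [113.   39.3] 3.2 [0.481 0.23  0.018]
green_bottle 0.95 [420.3 187.8] [11.3 10.6] 45.0 [ 0.585 -0.323  0.104]
phone 0.86 [274.8 129.4] [54.3 26.2] 10.0 [0.758 0.044 0.008]
[0.48616735 0.37334179 0.018     ]
[0.47648743 0.08513354 0.018     ]
```

View pics/c.png

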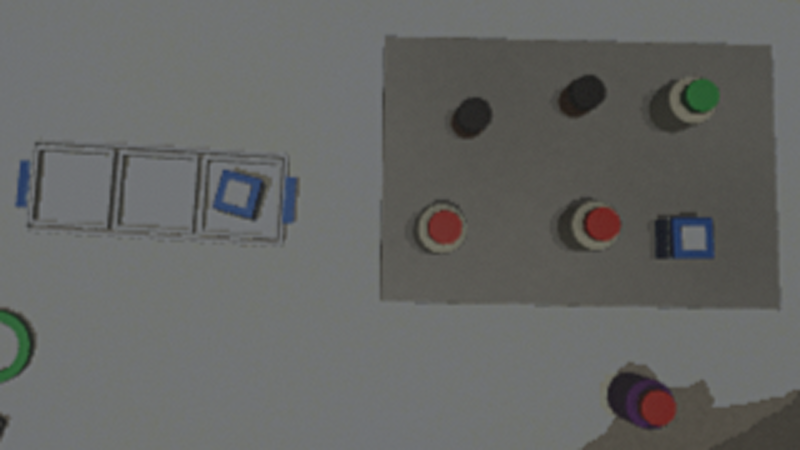

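The crop shows the near red-capped white bottle at top px (318,241) and the near vial at (329,196). Both are clear of their neighbours and neither is a look-alike. The near bottle goes in the end compartment (y .319) and the vial in the middle one (y .231).

```bash
python3 - <<'E'
from h import *
print(move([.449,-.066,.2],1.537))
for r in [.0]: pass
E
```

```text
(array([ 6.5 , -6.54,  0.19]), np.float64(-8.2))
```

```bash
python3 -m creep '[[6.5,-6.5,0.2,-8.2,1],[6.5,-6.5,0.2,-8.2,1],[6.5,-6.5,0.2,-8.2,1],[6.5,-6.5,0.2,-8.2,1],[6.5,-6.5,0.2,-8.2,1]]' 30; python3 -c "
from h import *
print(move([.449,-.066,.2],1.537))"
```

```text
clock: 1.12
position: [0.359, -0.2873, 0.2049]
tool_rot: [3.141, 0.001, 1.335]
force: [1.5, -1.1, 0.1]
grip_width: 0.0853
finger_force: 0.0
(array([3.94, 0.6 , 0.08]), np.float64(-1.44))
```

```bash
python3 -m creep '[[3.9,0.6,0.1,-1.4,1],[3.9,0.6,0.1,-1.4,1],[3.9,0.6,0.1,-1.4,1],[3.9,0.6,0.1,-1.4,1],[3.9,0.6,0.1,-1.4,1]]'; python3 - <<'E'
from h import *
im=grab_frame("wrist");cv2.imwrite("pics/w1.png",im)
hsv=cv2.cvtColor(im,cv2.COLOR_BGR2HSV)
for n,z in [("bottle1",.104),("vial1",.07)]:
    for r in silhouettes("wrist",n):
        m=r["mask"]
        if n=="bottle1": m=m&(hsv[...,1]>130)
        ys,xs=np.nonzero(m)
        if len(xs): c=((xs.min()+xs.max())/2,(ys.min()+ys.max())/2);print(n,round(r["p"],2),c,np.ptp(xs),np.ptp(ys),np.round(ray("wrist",c,z),3))
print(status.observe()["position"],move([.449,-.066,.05],1.537))
E
```

```text
clock: 1.75
position: [0.4505, -0.0671, 0.1988]
tool_rot: [3.141, -0.001, 1.53]
force: [0.0, -1.5, 0.2]
grip_width: 0.085
finger_force: 0.0
bottle1 0.8 (np.float64(286.5), np.float64(346.5)) 31 33 [ 0.454 -0.221  0.104]
bottle1 0.76 (np.float64(273.5), np.float64(206.0)) 37 38 [ 0.448 -0.071  0.104]
vial1 0.8 (np.float64(384.5), np.float64(217.0)) 51 48 [ 0.558 -0.098  0.07 ]
[ 0.4491276  -0.0712492   0.19857133] (array([ 0.09, -0.01,  2.48]), np.float64(-0.09))
```

View pics/w1.png

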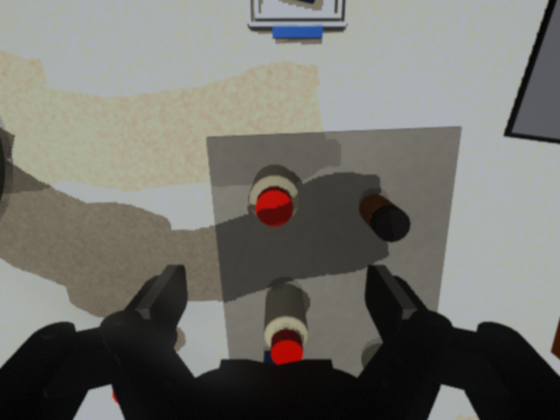

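The wrist picture shows the chosen bottle's red cap at (274,206) and the vial's black cap at (390,222). Nothing is under the fingers.

```bash
python3 -m creep '[[0.07,0,0.8,0,1],[0.07,0,1.6,0,1],[0.07,0,2.2,0,1],[0.07,0,2.48,0,1],[0.07,0,2.48,0,1]]'; python3 -m creep '[[0,0,0,0,0.3],[0,0,0,0,0.3],[0,0,0,0,0.3],[0,0,0,0,0.3],[0,0,0,0,0.3]]' 30
```

```text
clock: 2.52
position: [0.4487, -0.0673, 0.0491]
tool_rot: [-3.139, 0.0, 1.523]
force: [-0.3, 0.4, 0.1]
grip_width: 0.0856
finger_force: 0.0
clock: 3.15
position: [0.4501, -0.0666, 0.0509]
tool_rot: [3.14, 0.001, 1.524]
force: [-2.5, -0.5, 15.4]
grip_width: 0.0471
finger_force: 28.4
```

```bash
python3 -m creep '[[0,0,-0.2,0,0.3],[0,0,-0.7,0,0.3],[0,0,-1.4,0,0.3],[0,0,-2.0,0,0.3],[0,0,-2.0,0,0.3]]' 40; python3 - <<'E'
from h import *
print(move([.487,.319,.17],1.537))
cv2.imwrite("pics/s1.png",grab_frame("scene")[60:300,120:480])
E
```

```text
clock: 3.78
position: [0.4508, -0.0666, 0.1726]
tool_rot: [3.137, 0.001, 1.524]
force: [0.9, -0.7, -2.2]
grip_width: 0.0465
finger_force: 41.3
(array([6.45, 0.3 , 0.04]), np.float64(-0.09))
```

View pics/s1.png

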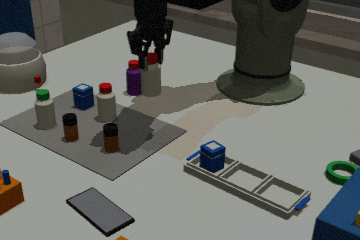

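The bottle hangs upright in the gripper at crop (150,75) and the others are undisturbed.

```bash
python3 -m creep '[[0.6,0.05,0,0,0.3],[1.4,0.1,0,0,0.3],[2.2,0.15,0,0,0.3],[3.0,0.2,0,0,0.3],[3.8,0.25,0,0,0.3]]'; python3 -m creep '[[0.8,0.02,0,0,0.3],[1.6,0.04,0,0,0.3],[2.3,0.06,0,0,0.3],[2.65,0.06,0,0,0.3],[2.65,0.06,0,0,0.3]]';python3 -m creep '[[0,0,0,0,0.3],[0,0,0,0,0.3]]'; python3 - <<'E'
from h import *
s=status.observe();print(s["position"],s["grip_width"],move([.487,.319,.0515],1.537))
E
```

```text
clock: 4.45
position: [0.4746, 0.1621, 0.169]
tool_rot: [-3.14, 0.001, 1.525]
force: [0.9, -0.8, -1.2]
grip_width: 0.0464
finger_force: 41.3
clock: 5.08
position: [0.4852, 0.3203, 0.1689]
tool_rot: [-3.14, 0.0, 1.527]
force: [0.1, -0.5, -1.2]
grip_width: 0.046
finger_force: 41.3
clock: 5.32
position: [0.4863, 0.3181, 0.1698]
tool_rot: [3.141, 0.001, 1.523]
force: [0.3, 0.3, -0.0]
grip_width: 0.0459
finger_force: 41.3
[0.48630965 0.31812388 0.16976919] 0.04586192427096371 (array([0.02, 0.01, 1.97]), np.float64(-0.1))
```

Grip width is creeping down, so I'll check whether the bottle is slipping.

```bash
python3 - <<'E'
from h import *
im=grab_frame("scene")
p=camera_params("scene")
for z in [.05,.116,.198,.22]:
    u=cv2.projectPoints(np.array([[.4863,.3181,z]]),np.array(p["rvec"],float),np.array(p["tvec"],float),np.array(p["K"]),None)[0].ravel();print(z,u.round(1))
cv2.imwrite("pics/s2.png",cv2.resize(im[110:290,300:460],None,fx=3.3,fy=3.3))
E
```

```text
0.05 [400.7 239.6]
0.116 [404.7 213.4]
0.198 [410.  178.4]
0.22 [411.6 168.4]
```

View pics/s2.png

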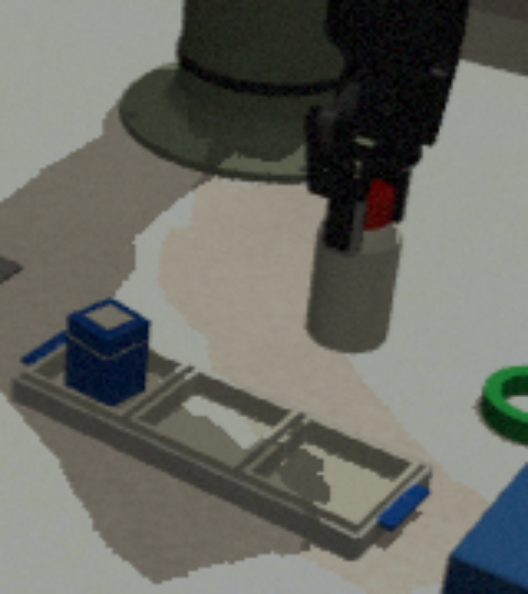

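No slip: the bottle's bottom edge is at crop (345,347), which puts its underside near z .125 as expected. Lowering it.

```bash
python3 -m creep '[[0,0,0.6,0,0.3],[0,0,1.2,0,0.3],[0,0,1.6,0,0.3],[0,0,1.85,0,0.3],[0,0,1.9,0,0.3]]'; python3 -m creep '[[0,0,0.03,0,0.3],[0,0,0.05,0,0.3],[0,0,0.07,0,0.3],[0,0,0.07,0,0.3]]'
```

```text
clock: 6.0
position: [0.4859, 0.3191, 0.0554]
tool_rot: [-3.141, 0.0, 1.524]
force: [0.1, -0.6, -1.0]
grip_width: 0.0463
finger_force: 41.3
clock: 6.5
position: [0.4861, 0.3194, 0.0518]
tool_rot: [3.141, -0.0, 1.525]
force: [-0.5, -1.1, -0.9]
grip_width: 0.0461
finger_force: 41.3
```

```bash
python3 -m creep '[[0,0,0.02,0,0.3],[0,0,0.03,0,0.3],[0,0,0.05,0,0.3],[0,0,0.05,0,0.3]]'
```

```text
clock: 7.0
position: [0.4863, 0.3204, 0.0509]
tool_rot: [3.14, -0.001, 1.525]
force: [-10.6, -6.2, 40.6]
grip_width: 0.0462
finger_force: 47.9
```

Touched down. I'll ease off and open.

```bash
python3 -m creep '[[0,0,-0.03,0,0.3],[0,0,-0.03,0,0.6],[0,0,-0.03,0,0.8],[0,0,-0.03,0,1],[0,0,-0.03,0,1]]'; python3 -m creep '[[0,0,0,0,1],[0,0,-0.5,0,1],[0,0,-1.2,0,1],[0,0,-2,0,1],[0,0,-2.2,0,1]]'; python3 - <<'E'
from h import *
cv2.imwrite("pics/t2.png",grab_frame("top"))
for n,z in [("bottle1",.05)]:
    for r in search_frame("top",n): e=np.array(r["extent"])*[560,420,560,420];print(n,r["p"],e.round(1))
print(move([.563,-.096,.185],1.4))
E
```

```text
clock: 7.62
position: [0.486, 0.3193, 0.0502]
tool_rot: [-3.141, 0.0, 1.525]
force: [-0.4, 0.2, -0.2]
grip_width: 0.0853
finger_force: 0.0
clock: 8.25
position: [0.4869, 0.3202, 0.1852]
tool_rot: [3.138, -0.002, 1.525]
force: [-0.3, -0.2, -0.7]
grip_width: 0.0856
finger_force: 0.0
bottle1 0.95 [362.6 232.8 385.6 250.6]
bottle1 0.85 [381.  297.9 409.4 324.2]
(array([-6.86,  1.6 , -0.03]), np.float64(0.89))
```

```bash
python3 -m creep '[[-6.9,1.6,0,0,1],[-6.9,1.6,0,0,1],[-6.9,1.6,0,0,1],[-6.9,1.6,0,0,1],[-6.9,1.6,0,0,1]]'; python3 -m creep '[[-2.0,0.45,0,0,1],[-2.0,0.45,0,0,1],[-2.0,0.45,0,0,1],[-2.0,0.45,0,0,1]]'; python3 - <<'E'
from h import *
p=status.observe()["position"]
im=grab_frame("wrist")
p0=status.observe()["position"]
for r in silhouettes("wrist","vial1"):
    m=r["mask"]; d=m&(im.max(2)<40);ys,xs=np.nonzero(d);print(r["p"],(np.array(r["extent"])*[560,420,560,420]).round(),(xs.min(),xs.max(),ys.min(),ys.max()))
print(p,p0)
t=grab_frame("top")
a=cv2.resize(t[190:260,130:280],None,fx=2.6,fy=2.6); b=im[:, :].copy()
b[:a.shape[0],:a.shape[1]]=a
cv2.imwrite("pics/w3.png",b)
E
```

```text
clock: 8.98
position: [0.5419, 0.0099, 0.181]
tool_rot: [-3.14, 0.0, 1.525]
force: [1.7, 0.4, 0.6]
grip_width: 0.0856
finger_force: 0.0
clock: 9.48
position: [0.5633, -0.1086, 0.1811]
tool_rot: [-3.14, -0.001, 1.525]
force: [-1.0, 0.3, 1.1]
grip_width: 0.0855
finger_force: 0.0
0.69 [262. 168. 298. 212.] (np.int64(263), np.int64(299), np.int64(170), np.int64(211))
0.58 [293. 260. 330. 317.] (np.int64(293), np.int64(326), np.int64(264), np.int64(317))
[ 0.5633108  -0.1086342   0.18106851] [ 0.56346017 -0.10795813  0.18140247]
```

View pics/w3.png

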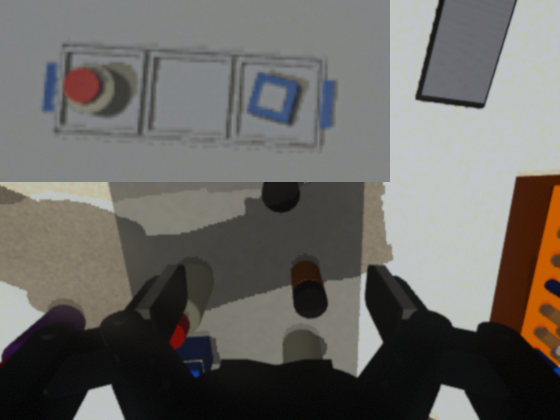

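The inset shows the bottle upright in the end compartment. In the wrist picture, the chosen vial's black cap is at (281,193).

```bash
python3 - <<'E'
from h import *
v=ray("wrist",(281,193),.07);print(v,move([v[0],v[1],.038],None))
E
```

```text
[ 0.56923687 -0.10078345  0.07      ] (array([0.12, 0.09, 2.4 ]), 0)
```

```bash
python3 -m creep '[[0.12,0.06,0.7,0,1],[0.12,0.06,1.5,0,1],[0.12,0.06,2.1,0,1],[0.12,0.06,2.39,0,1],[0.12,0.06,2.39,0,1]]'; python3 -m creep '[[0,0,0,0,0.1],[0,0,0,0,0.1],[0,0,0,0,0.1],[0,0,0,0,0.1],[0,0,0,0,0.1]]' 30; python3 -m creep '[[0,0,0,0,0.1],[0,0,-0.2,0,0.1],[0,0,-0.7,0,0.1],[0,0,-1.4,0,0.1],[0,0,-2.0,0,0.1]]' 40;  python3 - <<'E'
from h import *
print(move([.482,.231,.16],1.537))
E
```

```text
clock: 10.25
position: [0.5676, -0.1014, 0.0386]
tool_rot: [-3.141, -0.0, 1.526]
force: [-0.4, 0.3, 1.2]
grip_width: 0.0853
finger_force: 0.0
clock: 10.88
position: [0.5683, -0.1022, 0.04]
tool_rot: [3.14, 0.0, 1.525]
force: [-1.4, -0.3, 9.4]
grip_width: 0.0347
finger_force: 28.9
clock: 11.5
position: [0.5679, -0.1019, 0.1613]
tool_rot: [3.141, -0.0, 1.525]
force: [-0.0, 0.1, -0.4]
grip_width: 0.0337
finger_force: 40.0
(array([ 5.48, -1.69,  0.02]), np.float64(-0.09))
```

```bash
python3 -m creep '[[0.6,-0.2,0,0,0.1],[1.4,-0.45,0,0,0.1],[2.2,-0.7,0,0,0.1],[3.0,-0.93,0,0,0.1],[3.8,-1.17,0,0,0.1]]'; python3 -m creep '[[0.8,-0.25,0,0,0.1],[1.4,-0.43,0,0,0.1],[1.68,-0.52,0,0,0.1],[1.68,-0.52,0,0,0.1],[1.68,-0.52,0,0,0.1]]'; python3 - <<'E'
from h import *
print(move([.482,.231,.04]))
im=grab_frame("scene");cv2.imwrite("pics/s4.png",cv2.resize(im[110:290,300:460],None,fx=3.3,fy=3.3))
E
```

```text
clock: 12.12
position: [0.5078, 0.1304, 0.1599]
tool_rot: [3.141, -0.0, 1.525]
force: [1.2, 0.2, -0.8]
grip_width: 0.0339
finger_force: 40.0
clock: 12.75
position: [0.4822, 0.2296, 0.1591]
tool_rot: [3.141, 0.001, 1.523]
force: [-0.7, 0.7, -0.9]
grip_width: 0.0336
finger_force: 40.0
(array([ 0.02, -0.  ,  1.98]), 0)
```

View pics/s4.png

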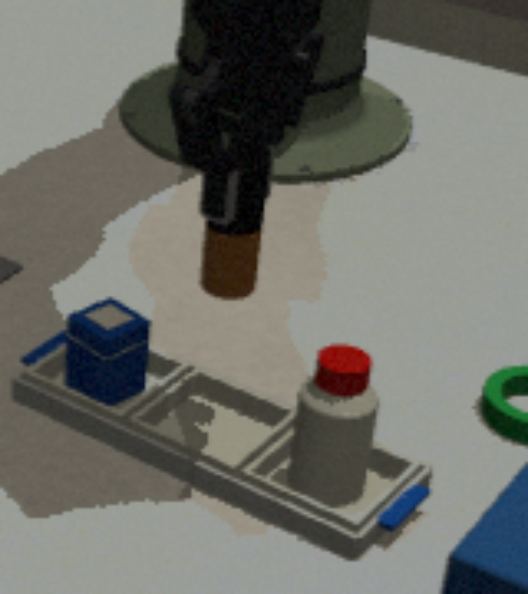

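The vial hangs upright at crop (230,265), above the empty middle compartment. The bottle stands in the end one at (330,440).

```bash
python3 -m creep '[[0,0,0.6,0,0.1],[0,0,1.2,0,0.1],[0,0,1.6,0,0.1],[0,0,1.85,0,0.1],[0,0,1.92,0,0.1]]'; python3 -m creep '[[0,0,0.03,0,0.1],[0,0,0.05,0,0.1],[0,0,0.06,0,0.1],[0,0,0.06,0,0.1]]'
```

```text
clock: 13.42
position: [0.4818, 0.2305, 0.0434]
tool_rot: [-3.141, 0.0, 1.524]
force: [-0.1, -0.0, -0.2]
grip_width: 0.0343
finger_force: 40.0
clock: 13.92
position: [0.4819, 0.2312, 0.0405]
tool_rot: [3.141, -0.0, 1.525]
force: [0.5, -0.5, -0.6]
grip_width: 0.034
finger_force: 40.0
```

```bash
python3 -m creep '[[0,0,0.01,0,0.1],[0,0,0.02,0,0.1],[0,0,0.03,0,0.1],[0,0,0.03,0,0.1]]'
```

```text
clock: 14.42
position: [0.4821, 0.2315, 0.0399]
tool_rot: [3.14, -0.0, 1.525]
force: [-8.9, -3.8, 32.1]
grip_width: 0.0337
finger_force: 43.0
```

```bash
python3 -m creep '[[0,0,-0.02,0,0.1],[0,0,-0.02,0,0.5],[0,0,-0.02,0,0.8],[0,0,-0.02,0,1],[0,0,-0.02,0,1]]'; python3 -m creep '[[0,0,0,0,1],[0,0,-0.5,0,1],[0,0,-1.2,0,1],[0,0,-2,0,1],[0,0,-2.5,0,1]]'; python3 -m creep '[[-0.8,0.3,0,0,1],[-1.8,0.6,0,0,1],[-2.8,0.8,0,0,1],[-3.5,0.8,0,0,1],[-3.5,0.8,0,0,1]]'; python3 - <<'E'
from h import *
t=grab_frame("top");s=grab_frame("scene")
a=cv2.resize(t[150:330,130:460],(640,349));b=s[100:300,100:480]
o=np.zeros((560,640,3),np.uint8);o[:349]=a;o[355:555,:380]=b
cv2.imwrite("pics/f.png",o);print(status.observe()["clock"])
E
```

```text
clock: 15.05
position: [0.4817, 0.2311, 0.0395]
tool_rot: [-3.141, 0.0, 1.525]
force: [-0.1, -0.3, -0.3]
grip_width: 0.0855
finger_force: 0.0
clock: 15.68
position: [0.482, 0.2313, 0.1918]
tool_rot: [3.14, -0.001, 1.525]
force: [-0.4, -0.6, -1.0]
grip_width: 0.0853
finger_force: 0.0
clock: 16.3
position: [0.5198, 0.0156, 0.1894]
tool_rot: [-3.141, 0.001, 1.52]
force: [-0.0, 1.5, -0.6]
grip_width: 0.0859
finger_force: 0.0
16.4
```

View pics/f.png

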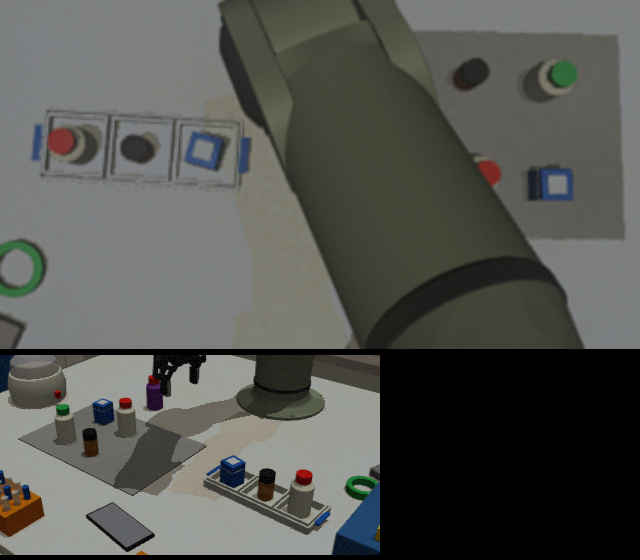

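The tray holds the bottle (65,143), vial (137,148) and box (204,150), all upright and one per compartment. The spares and bystanders are where they started.

```bash
python3 -c "
from workcell import bot
print(bot.job_done())"
```

```text
the job is handed in; nothing more can be done
None
```

The kit is complete and handed in at about 16 s of the 61 s limit: a red-capped bottle and an amber vial now stand upright beside the packed blue box, one per compartment, with spares and bystanders untouched in the final picture; no verdict came back.

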